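# Tip valve parts out of a hinged tray

### The job

Lift the hinged metal tray by the rubber-covered tab on its free edge until all three parts lying in it (two valve spools and a small block) have slid out into the yellow bin on the other side of its hinge. Then lower the tray gently, without letting it drop, until it lies flat on its rest again, and let go. Do not disturb the other things on the bench.

Things in the scene. Friction and masses are not known exactly. Their poses are not given: they have to be found in the camera images.
- tipper: Fixed stand: dark steel frame 360 x 200 mm that carries the tray, with an open yellow bin on its +x side. Origin on the bench, right under the middle of the tray's hinge axis; x points from the tray (at -x) over the hinge to the bin (at +x), y along the hinge, z up. Hinge posts at y = +-88 mm, 122 mm high. Never moves.
- hinge (a point): Middle of the tray's hinge axis, 110 mm above the stand's origin; axes as the stand's, the hinge runs along y. The tray is an aluminium plate 150 mm wide, from 151 mm on the -x side of the hinge (free edge) to 14 mm past it, floor top 2 mm above the axis, side walls 28 mm, front wall 22 mm (top), open at the hinge end.
- bin_floor (a point): Centre of the yellow bin's inner floor, 88 mm to +x of the hinge and 9 mm above the bench. Inside 170 mm (x) by 180 mm (y); walls 5 mm thick with their top 79 mm above the bench, the far (+x) wall 129 mm.
- tray (a joint): Tilt of the tray in rad: 0 = flat on its rest, grows as the free (-x) edge is lifted, stop at 0.95. Slight hinge friction and damping; let go, the tray falls back to 0. About 0.4 kg; some 3 to 6 N at the tab lift it with the parts. The parts start to slide somewhere between 0.35 and 0.75 rad, differing from start to start.
- tray_grip (a point): Point to hold, in the middle of the lifting tab on the free edge; turns with the tray. Tray flat: axes as the stand's, 171 mm to -x of the hinge axis and 46 mm above it. The tab is a plate 80 mm wide (y), 10 mm thick in rubber, leaning outward 35 deg from the tray's z towards -x: from its root (34 mm below this point) it rises along (-0.574, 0, 0.819), ending 26 mm beyond.
- spool_long: Loose dark steel valve spool, a stepped rod 95 mm long, 22 mm diameter, 0.12 kg, lying in the tray roughly along the tray's x. Origin on its underside as first laid (11 mm from its axis), half-way along; x along the rod.
- spool_short: Loose dark steel valve spool, 70 mm long, 28 mm diameter, 0.12 kg, lying in the tray roughly along the tray's x. Origin on its underside as first laid (14 mm from its axis), half-way along; x along the rod.
- block: Loose aluminium valve block, 75 x 42 mm, 26 mm high with a stepped top, 0.15 kg, in the tray. Origin: centre of the underside, x along the 75 mm.
- accumulator: Bystander: upright stepped aluminium canister, 60 mm diameter, 100 mm tall, standing beside the stand. Origin at the centre of its foot.
- valve_body: Bystander: flat aluminium casting 150 x 100 x 22 mm with dark channels, lying beside the stand. Origin at the centre of its underside, x along the 150 mm.
- tin: Bystander: open dark steel cup, 72 mm diameter at the rim, 70 mm tall, beside the stand. Origin at the centre of its foot.
Not all that is in view belongs to the job. Several things have the shape of the block; the one meant has the colours described above.

How it is judged (in metres and radians):
On the way, in this order (a step that is already met when the one before it is completed fails the run):
1. the tray is being lifted (more than 0.1 rad) with all three parts still in it (value of joint tray above 0.1 rad and x of each of spool_long, spool_short, block in the frame of tipper below 0 m and z of each of spool_long, spool_short, block in the frame of tipper above 0.1 m).
2. all three parts are in the bin while the tray is still raised (more than 0.2 rad) (value of joint tray above 0.2 rad and x of spool_long in the frame of tipper between 0 and 0.175 m and y of spool_long in the frame of tipper between -0.095 and 0.095 m and z of each of spool_long, spool_short, block in the frame of tipper below 0.075 m and x of spool_short in the frame of tipper between 0 and 0.175 m and y of spool_short in the frame of tipper between -0.095 and 0.095 m and x of block in the frame of tipper between 0 and 0.175 m and y of block in the frame of tipper between -0.095 and 0.095 m), for 0.1 s.
At the end, for the whole second after the job is handed in: The tray lies flat on its rest (within 0.04 rad), and both spools and the block lie in the yellow bin (their origins inside its outline and lower than 75 mm above the bench), at rest (slower than 0.05 m/s) (value of joint tray below 0.04 rad and x of spool_long in the frame of tipper between 0 and 0.175 m and y of spool_long in the frame of tipper between -0.095 and 0.095 m and z of each of spool_long, spool_short, block in the frame of tipper below 0.075 m and x of spool_short in the frame of tipper between 0 and 0.175 m and y of spool_short in the frame of tipper between -0.095 and 0.095 m and x of block in the frame of tipper between 0 and 0.175 m and y of block in the frame of tipper between -0.095 and 0.095 m and linear speed of each of spool_long, spool_short, block below 0.05 m/s); the robot touches nothing.
It fails at once if the tray is dropped (falls back faster than 1.5 rad/s) (velocity of joint tray below -1.5 rad/s).
It fails at once if the canister is moved by more than 15 mm (distance of accumulator from where it was at the start of the episode above 0.015 m).
It fails at once if the flat casting is moved by more than 15 mm (distance of valve_body from where it was at the start of the episode above 0.015 m).
It fails at once if the cup is moved by more than 15 mm (distance of tin from where it was at the start of the episode above 0.015 m).
It also fails if it takes over 40 s, if anything falls off the work surface, if the arm or the gripper's body presses on something with over 40 N, if the wrist force passes 120 N, or if a joint passes its speed limit or range.

### The arm

A 6-joint arm with a two-finger parallel gripper is mounted at the origin on the work surface. World frame = base frame: x ahead of the robot, y to its left, z up, the work surface at z = 0. Lengths are in mm, angles in degrees, forces in N, time in s.
With the tool pointing down it reaches from about 300 to 850 mm from the base axis. Payload 4.2 kg.
Tool frame: the origin (TCP) lies at the very end of the fingers, on their centre line; the grasp point (between the pads) lies 19 mm behind it; z points along the fingers, y is the line along which they close (so a half turn about z gives the same grasp; the last joint's range is limited). The gripper opens to 91 mm and grips with 3 to 60 N. Pads are 32 mm wide; open, the fingers measure 118 mm over their backs; the gripper's body (76 mm by 178 mm) begins 60 mm behind the grasp point.
Start: joints at [-77.808, 18.312, 89.639, -0, 72.044, -1.146], TCP at [132.656, -559.505, 213.976] pointing down, gripper open.
Joint ranges: [-177.97, 177.97], [-48.28, 115.42], [12.27, 149.76], [-77.06, 257.06], [2.81, 150.46], [-146.56, 146.56]. Speed limits (degrees/s): [147.25, 147.25, 180, 180, 180, 180].

### API

Orientations are given as [roll, pitch, yaw] about the fixed x, y, z axes, in that order (R = Rz(yaw) Ry(pitch) Rx(roll)).
In Python, from workcell import env, eyes gives the robot as it stands.
- The arm moves only by the tool send_rows, never from a script. Its argument "targets" is text: rows parted by semicolons, each of 7 numbers parted by spaces: the shift along the tool's x, y, z in m, then the turn, a rotation vector about the tool's x, y, z in degrees, then the opening in per cent of the stroke, from 0 (shut) to 100 (fully open). A call has 1 to 12 rows; each row is the pose to reach, as a shift and turn from the pose commanded when the call began, along the tool's axes at that moment; what a row does not reach only later rows make up. A row lasts 1/12 s, in which the tool goes at most 41.7 mm and 7.16 degrees, less where a joint would pass 70% of its speed; a pose out of reach is approached as far as the arm can. A call with a gripper value outside its range is refused whole. The fingers move at their own pace and stop on an object; "grip_force" is the grip in N (left out, the last holds). Time passes only in rows, so rows that repeat a pose let the fingers close. It gives the time, the measured TCP pose, the force, the opening and the grip force at its end, in the units of the state.
- env.state(): the state, without advancing time (a new reading comes with each control period).
- eyes.grab_frame(name): name is "scene" or "top" or "wrist"; returns a dict with "image" (384x512x3 uint8, blue, green, red), "fovy" (degrees; the focal length in pixels is half the picture's height over the tangent of half this angle, whatever the lens; pixels are square), "cx", "cy" (the principal point, pixels), "eye" and "attitude" of the camera in the world. Camera axes: x right, y up, looking along -z (the intrinsics and any distortion apply to the point x, -y, -z); pixel columns grow to the right and rows downward; lengths in mm; the calibration is good to about 2 mm. A picture is of the moment at which its call begins. There is no depth.
- env.job_done(): hands the job in; it is judged then, once.
The state is a dict: "time_s": time; "qpos": joint angles; "qvel": joint speeds; "effort": joint torques, N m; "ee_pos": TCP position; "ee_rot": TCP orientation; "force": force on the tool from outside, world axes, zero at the start; "torque": the same for the moment, N m; "gripper_width": finger opening in mm; "gripper_force": force on a finger pad.
Only numpy, scipy, OpenCV 4.12 (cv2) and the standard library are available. Lean on these libraries where they do the work, as an engineer would, in place of code of your own. Each camera call takes 0.05 s, during which the arm holds its last target. There are 200 camera calls.

## Working session

There is one attempt and no reset: what is moved stays moved. The work goes in short steps, Python scripts to look and compute and a tool call to move; the robot and the scene stay as the last step left them, time stands still between calls to the robot, and variables do not carry over. Pictures are saved under pics/ and viewed, at most 10 in all, crops included, and the job is handed in when it is done.

Besides the shell and the picture viewer there is one more tool, called after "Emit:" by a JSON object that holds its "api" and its "payload", one argument or row to a line. send_rows: Moves the arm, as the interface text tells. Its arguments: {"type":"object","properties":{"targets":{"type":"string"},"grip_force":{"type":"number"}},"required":["targets"]}

```bash
mkdir -p pics; python3 - <<'E'
from workcell import env, eyes
import cv2,json,numpy as np
print(env.state())
for n in("scene","top"):
    f=eyes.grab_frame(n); cv2.imwrite(f"pics/{n}0.png",f["image"]); print(n,{k:v for k,v in f.items() if k!="image"})
a=[cv2.imread(f"pics/{n}0.png") for n in("scene","top")]
cv2.imwrite("pics/both0.png",cv2.resize(np.vstack(a),None,fx=.78,fy=.78))
E
```

```text
{'time_s': 0.0, 'qpos': array([-7.78073133e+01,  1.83517625e+01,  8.97063004e+01, -9.51944668e-04,
        7.20447909e+01, -1.14585921e+00]), 'qvel': array([ 0.02852955, -0.01406494,  0.05381047,  0.03525326,  0.068743  ,
       -0.0079106 ]), 'effort': array([-4.57137560e-06, -4.12460589e+01, -2.31975693e+01,  7.26674125e-02,
        4.58092033e-02, -1.58186704e-04]), 'ee_pos': array([ 132.54321161, -558.99006086,  213.11979254]), 'ee_rot': array([-1.79897149e+02, -1.15196413e-03,  1.33388392e+01]), 'force': array([0.64726434, 0.32855523, 0.52724189]), 'torque': array([-0.01349305,  0.01170547,  0.01423247]), 'gripper_force': 0.0, 'gripper_width': 91.49064792717907}
scene {'fovy': 53.85355398762939, 'cx': 259.62633619048694, 'cy': 195.20627955621646, 'eye': array([1264.05674961,  216.6525023 ,  554.45867033]), 'attitude': array([ 57.38743989,   0.40229708, 106.41688622])}
top {'fovy': 57.856555759895244, 'cx': 254.53331891832772, 'cy': 199.94781591000617, 'eye': array([497.26828606,   5.29964809, 972.61354537]), 'attitude': array([  8.53450595,  -0.91938995, -89.59748513])}
```

View pics/top0.png

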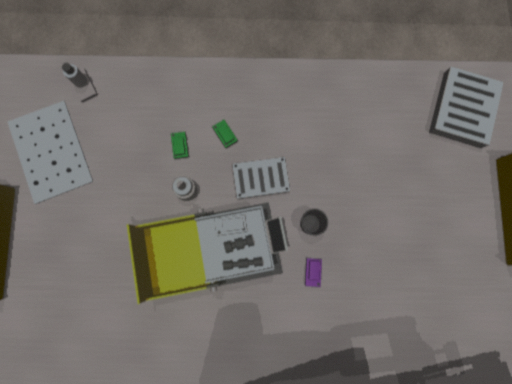

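View pics/scene0.png

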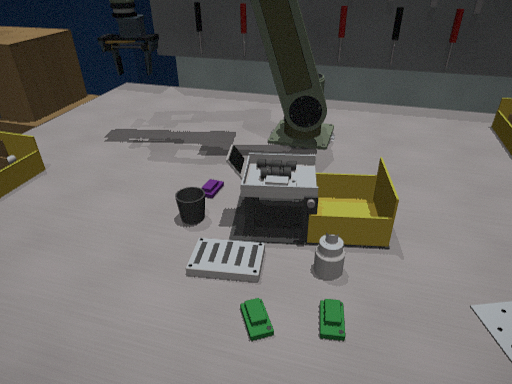

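The top view shows the tray at about (235,243), its tab at (278,235), and the bin to the left at (170,257). The cup is at (313,222), close to the tab, the casting at (260,178) and the canister at (184,188).

```bash
python3 - <<'E'
import cv2,numpy as np
a=cv2.imread("pics/top0.png")[190:310,120:340]; b=cv2.imread("pics/scene0.png")[135:255,180:400]
cv2.imwrite("pics/c0.png",cv2.resize(np.vstack([a,b]),None,fx=2.5,fy=2.5,interpolation=cv2.INTER_CUBIC))
E
cat > h.py <<'E'
import numpy as np
from scipy.spatial.transform import Rotation as R
def ray(f,u,v):
    h=f["image"].shape[0]; F=h/2/np.tan(np.radians(f["fovy"]/2))
    d=R.from_euler('xyz',f["attitude"],degrees=True).apply([(u-f["cx"])/F,-(v-f["cy"])/F,-1])
    return f["eye"],d/np.linalg.norm(d)
def plane(f,u,v,z):
    e,d=ray(f,u,v); return e+d*(z-e[2])/d[2]
def tri(a,b):
    (e1,d1),(e2,d2)=a,b
    s=np.linalg.lstsq(np.c_[d1,-d2],e2-e1,rcond=None)[0]
    p,q=e1+s[0]*d1,e2+s[1]*d2
    return (p+q)/2,np.linalg.norm(p-q)
def project(f,p):
    h=f["image"].shape[0]; F=h/2/np.tan(np.radians(f["fovy"]/2))
    c=R.from_euler('xyz',f["attitude"],degrees=True).inv().apply(np.asarray(p)-f["eye"])
    return np.array([f["cx"]-F*c[0]/c[2],f["cy"]+F*c[1]/c[2]])
E
```

```text
(no output)
```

View pics/c0.png

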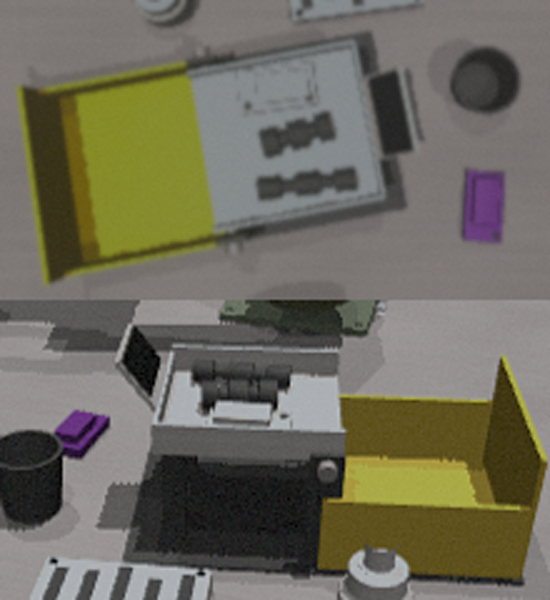

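```bash
python3 - <<'E'
from h import *; from workcell import env,eyes
ft,fs=eyes.grab_frame("top"),eyes.grab_frame("scene")
T=lambda x,y:ray(ft,120+x/2.5,190+y/2.5)
S=lambda x,y:ray(fs,180+x/2.5,135+(y-300)/2.5)
P={"tabTF":((412,150),(130,325),(-182,-40,180)),"tabTN":((402,70),(119,362),(-182,40,180)),
"tabRF":((383,153),(160,368),(-147,-40,131)),"tabRN":((370,80),(156,406),(-147,40,131)),
"binF":((48,282),(502,358),(178,-95,129)),"binN":((22,88),(546,462),(178,95,129)),
"trayF":((387,200),(172,346),(-151,-75,136)),"trayN":((365,40),(152,430),(-151,75,136)),
"posthF":None}
A=[];B=[]
for k,v in P.items():
    if v is None: continue
    p,g=tri(T(*v[0]),S(*v[1])); print(k,p.round(),g.round(1)); 
    A.append(p);B.append(v[2])
A=np.array(A);B=np.array(B,float)
# y sign: tipper y=+ is where? try both handled by rotation fit
def fit(A,B):
    a=A[:,:2]-A[:,:2].mean(0);b=B[:,:2]-B[:,:2].mean(0)
    th=np.arctan2((b[:,0]*a[:,1]-b[:,1]*a[:,0]).sum(),(a*b).sum())
    M=np.array([[np.cos(th),-np.sin(th)],[np.sin(th),np.cos(th)]])
    t=A[:,:2].mean(0)-M@B[:,:2].mean(0); return th,t,A[:,:2]-(B[:,:2]@M.T+t)
for s in(1,-1):
    th,t,r=fit(A,B*[1,s,1]); print(s,np.degrees(th),t,r.round().tolist())
for n,(u,v,z) in dict(tin=(314,222,0),tinrim=(314,221,70),acc=(184,186,100),val=(261,178,22)).items(): print(n,plane(ft,u,v,z).round())
E
```

```text
tabTF [503. -77. 175.] 1.8
tabTN [575. -65. 173.] 5.2
tabRF [499. -52. 131.] 2.0
tabRN [569. -36. 130.] 8.7
binF [377. 263. 125.] 2.8
binN [560. 301. 124.] 6.3
trayF [455. -55. 133.] 3.6
trayN [607. -29. 129.] 13.1
1 101.26214296809054 [503.40337716 105.24760456] [[-75.0, -12.0], [75.0, 16.0], [-72.0, -21.0], [76.0, 10.0], [-184.0, -35.0], [184.0, 40.0], [-151.0, -27.0], [148.0, 28.0]]
-1 101.13487565777004 [503.56788723 105.28017398] [[3.0, 4.0], [-3.0, 0.0], [7.0, -5.0], [-3.0, -5.0], [1.0, 2.0], [-3.0, 3.0], [-4.0, 3.0], [1.0, -1.0]]
tin [ 582. -177.    0.]
tinrim [ 579. -164.   70.]
acc [663. 172. 100.]
val [702. -27.  22.]
```

```bash
cat >> h.py <<'E'
def delta(st,p,Rm):  # shift (m) and rotvec (deg) in tool axes from state to target TCP pose
    R0=R.from_euler('xyz',st["ee_rot"],degrees=True)
    return R0.inv().apply(p-st["ee_pos"])/1000,(R0.inv()*Rm).as_rotvec(degrees=True)
O=np.array([503.5,105.3,0]);YAW=101.1
def grasp(tilt,back=0,O=O,yaw=YAW,gp=(-171,0,46)):  # TCP pose holding tab at tray tilt (deg), backed off by mm
    W=R.from_euler('z',yaw,degrees=True)*R.from_euler('y',tilt,degrees=True)
    a=np.radians(35);z=np.array([np.sin(a),0,-np.cos(a)]);y=-np.array([np.cos(a),0,np.sin(a)])
    M=np.c_[np.cross(y,z),y,z]
    p=np.array(O)+[0,0,110]+W.apply(np.array(gp)+z*(19-back))
    return p,W*R.from_matrix(M)
E
python3 - <<'E'
from h import *; from workcell import env
p,Q=grasp(0,100); print(p,Q.as_euler('xyz',degrees=True)); print(*[x.round(3) for x in delta(env.state(),p,Q)])
E
```

```text
[ 545.36576742 -108.09159983  222.35131559] [-145.     0.    11.1]
[ 0.506 -0.344 -0.009] [34.934  0.684  2.169]
```

Emit:
{"api": "send_rows", "payload": {
  "targets": "0.033 -0.022 -0.03 2 0 0 70;0.066 -0.045 -0.06 5 0 0 70;0.1 -0.07 -0.08 8 0 0.5 70;0.133 -0.09 -0.09 12 0 1 70;0.166 -0.113 -0.09 16 0 1 70;0.2 -0.136 -0.09 20 0 1.5 70;0.233 -0.158 -0.09 23 0.5 2 70;0.266 -0.181 -0.09 26 0.5 2 70;0.3 -0.204 -0.09 29 0.5 2 70;0.333 -0.226 -0.09 32 0.5 2 70;0.366 -0.249 -0.09 34.9 0.7 2.2 70;0.4 -0.272 -0.08 34.9 0.7 2.2 70"
}}

```text
time_s: 1.2
ee_pos: [454.7, -208.6, 294.9]
ee_rot: [-145.0, 0.0, 11.0]
force: [0.7, -0.0, -1.3]
gripper_width: 64.0
gripper_force: 0.0
```

Emit:
{"api": "send_rows", "payload": {
  "targets": "0 0 0 0 0 0 70;0 0 0 0 0 0 70"
}}

```text
time_s: 1.37
ee_pos: [453.6, -207.7, 295.0]
ee_rot: [-145.0, 0.1, 11.3]
force: [-0.2, -0.3, 0.4]
gripper_width: 63.5
gripper_force: 0.0
```

```bash
python3 - <<'E'
from h import *; from workcell import env
s=env.state();print(s["time_s"],s["ee_pos"],s["ee_rot"],s["qpos"].round(),s["gripper_width"])
p,Q=grasp(0,100); print(*[x.round(3) for x in delta(s,p,Q)])
E
```

```text
1.3667 [ 453.56395314 -207.73293219  294.97593863] [-1.45044135e+02  6.94438050e-02  1.12752947e+01] [-40.  23.  80.  22. 105.  39.] 63.524078703137725
[ 0.11  -0.024  0.105] [0.044 0.157 0.104]
```

Emit:
{"api": "send_rows", "payload": {
  "targets": "0.025 -0.006 0.025 0 0 0 70;0.05 -0.012 0.05 0 0 0 70;0.08 -0.018 0.08 0 0 0 70;0.11 -0.024 0.105 0 0 0 70;0.11 -0.024 0.105 0 0 0 70;0.11 -0.024 0.105 0 0 0 70"
}}

```text
time_s: 1.87
ee_pos: [545.3, -109.6, 222.4]
ee_rot: [-145.1, 0.1, 11.2]
force: [0.0, -0.2, 0.4]
gripper_width: 63.7
gripper_force: 0.0
```

```bash
python3 - <<'E'
from h import *; from workcell import env,eyes; import cv2
s=env.state();p,Q=grasp(0,100); print(s["ee_pos"],*[x.round(3) for x in delta(s,p,Q)])
f=eyes.grab_frame("wrist");print({k:v for k,v in f.items() if k!="image"})
im=f["image"].copy()
W=R.from_euler('z',YAW,degrees=True)
for q in[(-182,-40,180),(-182,40,180),(-190,-40,174),(-190,40,174),(-151,-75,138),(-151,75,138),(0,-75,138),(0,75,138),(-147,-40,131),(-147,40,131)]:
    u=project(f,O+W.apply(q));print(q,u.round()); cv2.drawMarker(im,tuple(int(x) for x in u),(0,0,255),0,8,1)
cv2.imwrite("pics/w1.png",im);cv2.imwrite("pics/w1raw.png",f["image"])
E
```

```text
[ 545.32895714 -109.62162369  222.42476915] [ 0.    -0.001  0.001] [ 0.062  0.131 -0.017]
{'fovy': 58.17435344164604, 'cx': 256.3734447945365, 'cy': 196.57192632311458, 'eye': array([ 630.09250325, -192.06505275,  361.70419531]), 'attitude': array([-14.17077377,  34.99109437, -78.95199729])}
(-182, -40, 180) [248. 152.]
(-182, 40, 180) [248. 265.]
(-190, -40, 174) [263. 152.]
(-190, 40, 174) [262. 265.]
(-151, -75, 138) [247.  99.]
(-151, 75, 138) [249. 276.]
(0, -75, 138) [128. 102.]
(0, 75, 138) [140. 240.]
(-147, -40, 131) [249. 143.]
(-147, 40, 131) [249. 235.]
```

View pics/w1.png

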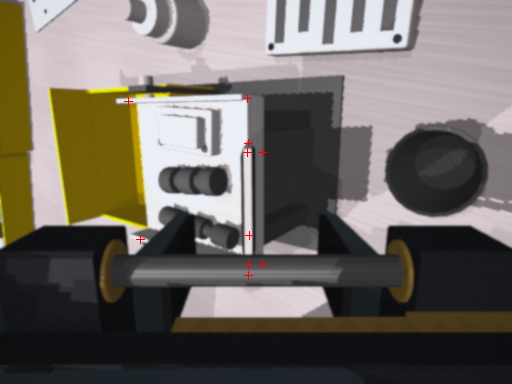

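The wrist view shows the tab edge-on at about columns 243–262, between the fingers (around 165 and 350). The tray corner is at (248,97), as predicted. I'll enlarge the tab to check its offset.

```bash
python3 - <<'E'
import cv2
a=cv2.imread("pics/w1raw.png")[85:285,200:310]
cv2.imwrite("pics/w1c.png",cv2.resize(a,None,fx=3,fy=3,interpolation=cv2.INTER_CUBIC))
E
```

```text
(no output)
```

View pics/w1c.png

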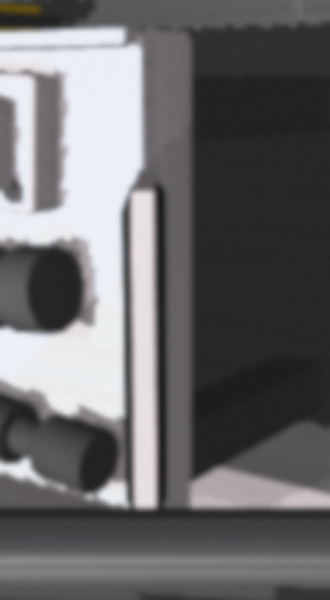

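The tab's end shows at columns 242–253, centre 248, top at row 147. Prediction was 255 and 152. I'll shift about −5 mm along tool y and +3 mm along x, advance, and look again.

Emit:
{"api": "send_rows", "payload": {
  "targets": "0.001 -0.002 0.015 0 0 0 70;0.003 -0.005 0.03 0 0 0 70;0.003 -0.005 0.045 0 0 0 70;0.003 -0.005 0.055 0 0 0 70;0.003 -0.005 0.055 0 0 0 70"
}}

```text
time_s: 2.33
ee_pos: [540.4, -74.7, 180.6]
ee_rot: [-145.1, 0.1, 11.0]
force: [-0.1, -0.4, -0.8]
gripper_width: 63.8
gripper_force: 0.0
```

```bash
python3 - <<'E'
from h import *; from workcell import env,eyes; import cv2
s=env.state()
f=eyes.grab_frame("wrist"); im=f["image"].copy(); Q=R.from_euler('xyz',s["ee_rot"],degrees=True)
for y in(-5,0,5):
  for x in(-20,0,20,40): # points at tip plane (z=-5, the tab end depth expected)
    u=project(f,s["ee_pos"]+Q.apply([x,y,-5])); cv2.circle(im,tuple(int(round(v)) for v in u),1,(0,0,255),-1)
t=eyes.grab_frame("scene")["image"][100:260,150:400]
a=cv2.resize(im[60:300,130:380],None,fx=2,fy=2,interpolation=cv2.INTER_CUBIC)
cv2.imwrite("pics/w2.png",a)
E
```

```text
(no output)
```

View pics/w2.png

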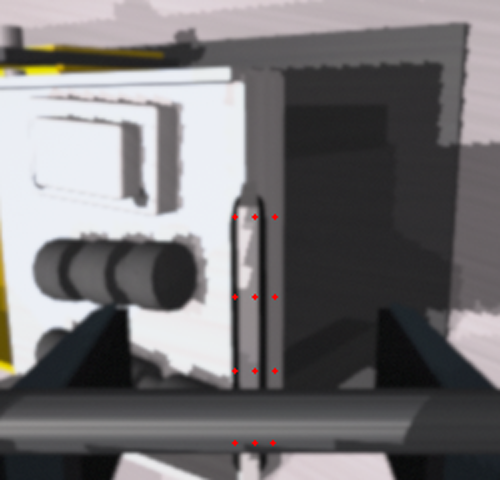

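The tab is centred within about 1.5 mm (crop column 249 against 255). I'll advance to grip depth and close.

Emit:
{"api": "send_rows", "payload": {
  "targets": "0 -0.0015 0.015 0 0 0 70;0 -0.0015 0.03 0 0 0 70;0 -0.0015 0.042 0 0 0 60;0 -0.0015 0.042 0 0 0 40;0 -0.0015 0.042 0 0 0 30",
  "grip_force": 30
}}

```text
time_s: 2.85
ee_pos: [537.4, -50.1, 148.2]
ee_rot: [-145.1, -0.0, 11.0]
force: [-0.6, 0.4, 0.4]
gripper_width: 46.6
gripper_force: 0.0
```

Emit:
{"api": "send_rows", "payload": {
  "targets": "0 0 0 0 0 0 20;0 0 0 0 0 0 12;0 0 0 0 0 0 6;0 0 0 0 0 0 0;0 0 0 0 0 0 0;0 0 0 0 0 0 0",
  "grip_force": 30
}}

```text
time_s: 3.35
ee_pos: [537.3, -50.1, 147.4]
ee_rot: [-145.2, -0.1, 11.1]
force: [0.2, -3.6, -0.7]
gripper_width: 9.6
gripper_force: 30.0
```

```bash
python3 - <<'E'
from h import *; from workcell import env
s=env.state();print(s["ee_pos"],s["ee_rot"],s["force"],s["gripper_width"],s["gripper_force"],s["qpos"].round())
# tray-circle rows from present pose: hinge axis known, gp as held
R0=R.from_euler('xyz',s["ee_rot"],degrees=True)
ax=R.from_euler('z',YAW,degrees=True).apply([0,1,0]); H=O+[0,0,110]
print("ideal grasp delta",*[x.round(4) for x in delta(s,*grasp(0,0))])
for t in range(2,55,2):
    q=R.from_rotvec(ax*t,degrees=True); p=H+q.apply(s["ee_pos"]-H)
    d,r=delta(s,p,q*R0); print(t,d.round(4),r.round(2))
E
```

```text
[537.26941093 -50.08240329 147.4406688 ] [-1.45188022e+02 -5.10828254e-02  1.10874393e+01] [ 0.15797285 -3.57095145 -0.73371631] 9.602710091266681 29.992333352565765 [-24.  28.  93.  28.  81.  45.]
ideal grasp delta [-0.0032  0.0049  0.0051] [ 0.188  -0.0491  0.0189]
2 [ 0.     -0.0043 -0.0037] [-2. -0. -0.]
4 [ 0.     -0.0087 -0.0073] [-4. -0. -0.]
6 [ 0.     -0.0133 -0.0107] [-6.   -0.   -0.01]
8 [ 0.    -0.018 -0.014] [-8.   -0.   -0.01]
10 [ 0.     -0.0228 -0.0171] [-10.    -0.    -0.01]
12 [ 0.     -0.0276 -0.02  ] [-1.2e+01 -0.0e+00 -1.0e-02]
14 [ 0.     -0.0326 -0.0228] [-1.4e+01 -0.0e+00 -1.0e-02]
16 [ 0.     -0.0377 -0.0254] [-1.6e+01 -1.0e-02 -1.0e-02]
18 [ 0.     -0.0429 -0.0278] [-1.8e+01 -1.0e-02 -2.0e-02]
20 [ 0.     -0.0481 -0.03  ] [-2.e+01 -1.e-02 -2.e-02]
22 [ 0.     -0.0535 -0.032 ] [-2.2e+01 -1.0e-02 -2.0e-02]
24 [ 0.     -0.0589 -0.0339] [-2.4e+01 -1.0e-02 -2.0e-02]
26 [ 0.0001 -0.0643 -0.0356] [-2.6e+01 -1.0e-02 -2.0e-02]
28 [ 0.0001 -0.0698 -0.037 ] [-2.8e+01 -1.0e-02 -2.0e-02]
30 [ 0.0001 -0.0754 -0.0383] [-3.e+01 -1.e-02 -3.e-02]
32 [ 0.0001 -0.081  -0.0394] [-3.2e+01 -1.0e-02 -3.0e-02]
34 [ 0.0001 -0.0866 -0.0403] [-3.4e+01 -1.0e-02 -3.0e-02]
36 [ 0.0001 -0.0923 -0.041 ] [-3.6e+01 -1.0e-02 -3.0e-02]
38 [ 0.0001 -0.0979 -0.0414] [-3.8e+01 -1.0e-02 -3.0e-02]
40 [ 1.000e-04 -1.036e-01 -4.170e-02] [-4.e+01 -1.e-02 -3.e-02]
42 [ 1.000e-04 -1.093e-01 -4.180e-02] [-4.2e+01 -1.0e-02 -4.0e-02]
44 [ 1.00e-04 -1.15e-01 -4.17e-02] [-4.4e+01 -1.0e-02 -4.0e-02]
46 [ 1.000e-04 -1.207e-01 -4.140e-02] [-4.6e+01 -2.0e-02 -4.0e-02]
48 [ 1.000e-04 -1.264e-01 -4.090e-02] [-4.8e+01 -2.0e-02 -4.0e-02]
50 [ 1.000e-04 -1.321e-01 -4.020e-02] [-5.e+01 -2.e-02 -4.e-02]
52 [ 1.000e-04 -1.377e-01 -3.930e-02] [-5.2e+01 -2.0e-02 -4.0e-02]
54 [ 1.000e-04 -1.433e-01 -3.820e-02] [-5.4e+01 -2.0e-02 -5.0e-02]
```

Emit:
{"api": "send_rows", "payload": {
  "targets": "0 -0.0043 -0.0038 -2 0 0 0;0 -0.0087 -0.0075 -4 0 0 0;0 -0.0133 -0.011 -6 0 0 0;0 -0.018 -0.0144 -8 0 0 0;0 -0.0228 -0.0176 -10 0 0 0;0 -0.0277 -0.0206 -12 0 0 0;0 -0.0277 -0.0206 -12 0 0 0;0 -0.0277 -0.0206 -12 0 0 0"
}}

```text
time_s: 4.02
ee_pos: [535.0, -38.8, 181.0]
ee_rot: [-157.2, -0.1, 11.1]
force: [-0.3, -3.7, 1.3]
gripper_width: 10.2
gripper_force: 30.0
```

```bash
python3 - <<'E'
from h import *; from workcell import env,eyes; import cv2
s=env.state();print(s["force"],s["torque"],s["ee_pos"],s["ee_rot"],s["gripper_width"])
a=eyes.grab_frame("scene")["image"][110:260,160:400]; cv2.imwrite("pics/s3.png",cv2.resize(a,None,fx=3,fy=3))
E
```

```text
[-0.30186024 -3.68905271  1.27892585] [-0.39576993 -0.13532588  0.30713189] [535.01341734 -38.81486989 181.04154202] [-1.57231333e+02 -9.41271911e-02  1.11446116e+01] 10.172077376606405
```

View pics/s3.png

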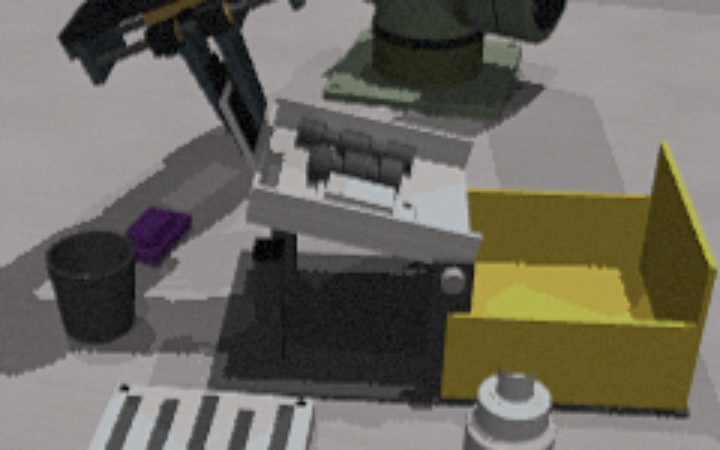

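The tray is held by the tab and tilted about 12°, with the parts still in it. I'll work out the next arc.

```bash
python3 - <<'E'
from h import *; from workcell import env
s=env.state()
R0=R.from_euler('xyz',s["ee_rot"],degrees=True)
W=R.from_euler('z',YAW,degrees=True);ax=W.apply([0,1,0]); H=O+[0,0,110]+W.apply([2,0,1.4])
for t in range(2,40,2):
    q=R.from_rotvec(ax*t,degrees=True); p=H+q.apply(s["ee_pos"]-H)
    d,r=delta(s,p,q*R0); print(t,d.round(4))
E
```

```text
2 [ 0.     -0.0043 -0.0038]
4 [ 0.     -0.0088 -0.0074]
6 [ 0.     -0.0134 -0.0109]
8 [ 0.     -0.0181 -0.0143]
10 [ 0.     -0.0229 -0.0174]
12 [ 0.     -0.0278 -0.0204]
14 [ 0.     -0.0328 -0.0232]
16 [ 0.     -0.0379 -0.0259]
18 [ 0.0001 -0.0431 -0.0283]
20 [ 0.0001 -0.0484 -0.0306]
22 [ 0.0001 -0.0538 -0.0327]
24 [ 0.0001 -0.0592 -0.0346]
26 [ 0.0001 -0.0647 -0.0363]
28 [ 0.0001 -0.0703 -0.0378]
30 [ 0.0001 -0.0759 -0.0392]
32 [ 0.0001 -0.0815 -0.0403]
34 [ 0.0001 -0.0872 -0.0412]
36 [ 0.0001 -0.0929 -0.0419]
38 [ 0.0001 -0.0986 -0.0425]
```

Next I lift to about 36° in one call and check the force. The call after that repeats the same local arc.

Emit:
{"api": "send_rows", "payload": {
  "targets": "0 -0.0043 -0.0038 -2 0 0 0;0 -0.0088 -0.0074 -4 0 0 0;0 -0.0134 -0.0109 -6 0 0 0;0 -0.0181 -0.0143 -8 0 0 0;0 -0.0229 -0.0174 -10 0 0 0;0 -0.0278 -0.0204 -12 0 0 0;0 -0.0328 -0.0232 -14 0 0 0;0 -0.0379 -0.0259 -16 0 0 0;0 -0.0431 -0.0283 -18 0 0 0;0 -0.0484 -0.0306 -20 0 0 0;0 -0.0538 -0.0327 -22 0 0 0;0 -0.0592 -0.0346 -24 0 0 0"
}}

```text
time_s: 5.07
ee_pos: [526.9, 1.2, 236.2]
ee_rot: [178.8, -0.0, 11.0]
force: [-1.6, -3.4, 5.5]
gripper_width: 9.9
gripper_force: 30.0
```

Emit:
{"api": "send_rows", "payload": {
  "targets": "0 -0.0043 -0.0038 -2 0 0 0;0 -0.0088 -0.0074 -4 0 0 0;0 -0.0134 -0.0109 -6 0 0 0;0 -0.0181 -0.0143 -8 0 0 0;0 -0.0229 -0.0174 -10 0 0 0;0 -0.0229 -0.0174 -10 0 0 0;0 -0.0229 -0.0174 -10 0 0 0;0 -0.0229 -0.0174 -10 0 0 0;0 -0.0229 -0.0174 -10 0 0 0;0 -0.0229 -0.0174 -10 0 0 0"
}}

```text
time_s: 5.9
ee_pos: [522.3, 24.2, 253.7]
ee_rot: [168.9, -0.0, 11.0]
force: [-2.6, -2.3, 10.6]
gripper_width: 9.7
gripper_force: 30.0
```

```bash
python3 - <<'E'
from h import *; from workcell import env,eyes; import cv2
s=env.state();print(s["force"],s["ee_pos"],s["ee_rot"],s["gripper_width"],s["qpos"].round())
b=eyes.grab_frame("top")["image"][190:310,120:340]
a=eyes.grab_frame("scene")["image"][110:260,180:400]; cv2.imwrite("pics/s4.png",cv2.resize(cv2.vconcat([a,b]),None,fx=2.2,fy=2.2))
E
```

```text
[-2.58486254 -2.30610583 10.57667915] [522.31581629  24.20391227 253.65165336] [ 1.68947252e+02 -3.00226092e-02  1.10071401e+01] 9.716059086507052 [  8.  12.  94. -11.  74.  91.]
```

View pics/s4.png

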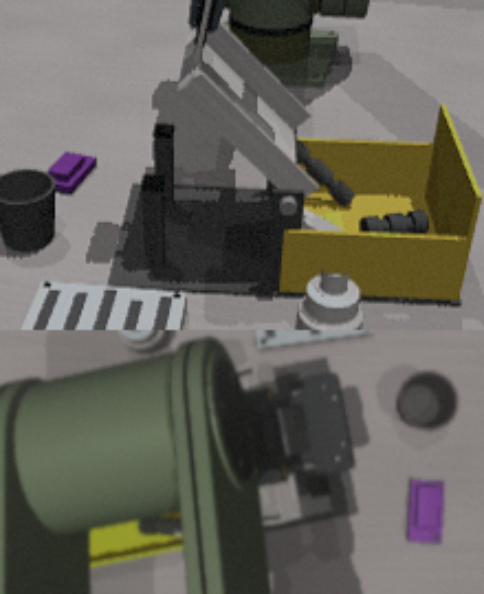

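The tray is at about 46°. The short spool is in the bin; the long spool and the block are at the lip, still leaning or sliding. I'll tilt a bit more and dwell.

Emit:
{"api": "send_rows", "payload": {
  "targets": "0 -0.0022 -0.0018 -1 0 0 0;0 -0.0044 -0.0036 -2 0 0 0;0 -0.0066 -0.0053 -3 0 0 0;0 -0.0088 -0.007 -4 0 0 0;0 -0.0088 -0.007 -4 0 0 0;0 -0.0088 -0.007 -4 0 0 0;0 -0.0088 -0.007 -4 0 0 0;0 -0.0088 -0.007 -4 0 0 0;0 -0.0088 -0.007 -4 0 0 0;0 -0.0088 -0.007 -4 0 0 0;0 -0.0088 -0.007 -4 0 0 0;0 -0.0088 -0.007 -4 0 0 0"
}}

```text
time_s: 7.0
ee_pos: [520.4, 33.8, 259.3]
ee_rot: [164.9, -0.1, 11.0]
force: [-3.4, -0.9, 12.3]
gripper_width: 10.0
gripper_force: 30.1
```

```bash
python3 - <<'E'
from h import *; from workcell import env,eyes; import cv2
s=env.state();print(s["force"])
a=eyes.grab_frame("scene")["image"][130:260,230:400]
w=eyes.grab_frame("wrist")["image"]
a=cv2.resize(a,(510,390),interpolation=cv2.INTER_CUBIC); w=cv2.resize(w,(270,203))
c=np.zeros((593,510,3),np.uint8); c[:390]=a; c[390:,:270]=w
cv2.imwrite("pics/s5.png",c)
E
```

```text
[-3.42959048 -0.88289558 12.31622414]
```

View pics/s5.png

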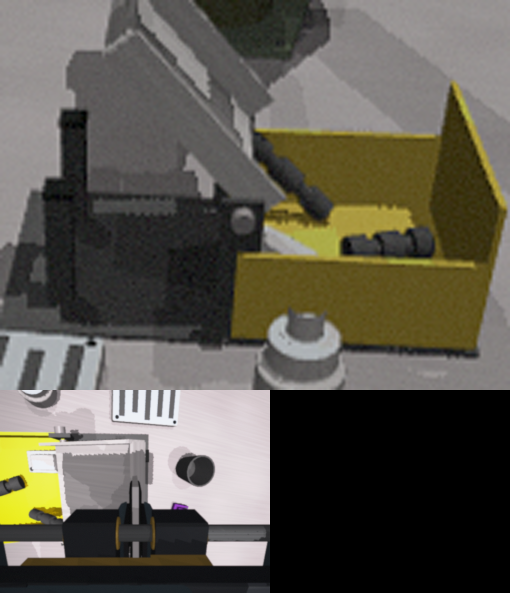

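The short spool lies in the bin. The long spool and the block stand steeply, with their lower ends on the bin floor and their upper ends at the tray lip. I'll measure how high they stand.

```bash
python3 - <<'E'
from h import *; from workcell import env,eyes
ft,fs=eyes.grab_frame("top"),eyes.grab_frame("scene")
W=R.from_euler('z',YAW,degrees=True)
tp=lambda p:W.inv().apply(p-O).round(0)
for n,px,z,pts in(("long",(242.8,263.6),123,[(317.3,177.3),(337.3,199.3)]),("block",(232,225.2),135,[(317,207),(336,215)])):
    c=tp(plane(ft,*px,z)); print(n,"start",c)
    for u in pts:
        e,d=ray(fs,*u); e=W.inv().apply(e-O);d=W.inv().apply(d)
        print("  ",u,[(y,(e+d*(y-e[1])/d[1]).round()[[0,2]].tolist()) for y in(c[1]-15,c[1],c[1]+15)])
E
```

```text
long start [-77.  50. 123.]
   (317.3, 177.3) [(np.float64(35.0), [25.0, 97.0]), (np.float64(50.0), [26.0, 89.0]), (np.float64(65.0), [27.0, 80.0])]
   (337.3, 199.3) [(np.float64(35.0), [79.0, 36.0]), (np.float64(50.0), [81.0, 27.0]), (np.float64(65.0), [83.0, 17.0])]
block start [-69. -45. 135.]
   (317, 207) [(np.float64(-60.0), [23.0, 75.0]), (np.float64(-45.0), [24.0, 65.0]), (np.float64(-30.0), [25.0, 55.0])]
   (336, 215) [(np.float64(-60.0), [67.0, 55.0]), (np.float64(-45.0), [69.0, 45.0]), (np.float64(-30.0), [71.0, 34.0])]
```

The long spool's middle is at about z 60 mm and the block's at about 50 mm, both inside the bin and below 75. Now I'll lower the tray.

```bash
python3 - <<'E'
from h import *; from workcell import env
s=env.state()
R0=R.from_euler('xyz',s["ee_rot"],degrees=True)
W=R.from_euler('z',YAW,degrees=True);ax=W.apply([0,1,0]); H=O+[0,0,110]+W.apply([2,0,1.4])
for t in range(2,26,2):
    q=R.from_rotvec(-ax*t,degrees=True); p=H+q.apply(s["ee_pos"]-H)
    d,r=delta(s,p,q*R0); print("0 %.4f %.4f %d 0 0 0;"%(d[1],d[2],t))
E
```

```text
0 0.0042 0.0040 2 0 0 0;
0 0.0083 0.0081 4 0 0 0;
0 0.0123 0.0123 6 0 0 0;
0 0.0161 0.0167 8 0 0 0;
0 0.0197 0.0212 10 0 0 0;
0 0.0232 0.0258 12 0 0 0;
0 0.0265 0.0306 14 0 0 0;
0 0.0297 0.0354 16 0 0 0;
0 0.0326 0.0404 18 0 0 0;
0 0.0354 0.0455 20 0 0 0;
0 0.0381 0.0507 22 0 0 0;
0 0.0405 0.0559 24 0 0 0;
```

Emit:
{"api": "send_rows", "payload": {
  "targets": "0 0.0042 0.0040 2 0 0 0;0 0.0083 0.0081 4 0 0 0;0 0.0123 0.0123 6 0 0 0;0 0.0161 0.0167 8 0 0 0;0 0.0197 0.0212 10 0 0 0;0 0.0232 0.0258 12 0 0 0;0 0.0265 0.0306 14 0 0 0;0 0.0297 0.0354 16 0 0 0;0 0.0326 0.0404 18 0 0 0;0 0.0354 0.0455 20 0 0 0;0 0.0381 0.0507 22 0 0 0;0 0.0405 0.0559 24 0 0 0"
}}

```text
time_s: 8.2
ee_pos: [530.9, -18.7, 214.5]
ee_rot: [-170.9, -0.0, 11.0]
force: [-1.5, -2.6, 5.6]
gripper_width: 9.9
gripper_force: 30.0
```

Emit:
{"api": "send_rows", "payload": {
  "targets": "0 0.0042 0.0040 2 0 0 0;0 0.0083 0.0081 4 0 0 0;0 0.0123 0.0123 6 0 0 0;0 0.0161 0.0167 8 0 0 0;0 0.0197 0.0212 10 0 0 0;0 0.0232 0.0258 12 0 0 0;0 0.0265 0.0306 14 0 0 0;0 0.0297 0.0354 16 0 0 0;0 0.0326 0.0404 18 0 0 0;0 0.0354 0.0455 20 0 0 0;0 0.0354 0.0455 20 0 0 0"
}}

```text
time_s: 9.12
ee_pos: [536.5, -46.3, 161.8]
ee_rot: [-150.8, 0.1, 10.9]
force: [1.0, -1.3, 1.3]
gripper_width: 10.1
gripper_force: 30.0
```

```bash
python3 - <<'E'
from h import *; from workcell import env
s=env.state(); print(s["force"],s["ee_pos"],s["gripper_width"])
print(*[x.round(4) for x in delta(s,np.array([537.3,-50.1,147.4]),R.from_euler('xyz',[-145.1,0,11.1],degrees=True))])
E
```

```text
[ 0.96857923 -1.28955174  1.34474305] [536.46147823 -46.31461068 161.84021469] 10.077789675926505
[0.0001 0.0104 0.0107] [ 5.7099 -0.0216 -0.2252]
```

Emit:
{"api": "send_rows", "payload": {
  "targets": "0 0.0028 0.0028 1.5 0 0 0;0 0.0056 0.0056 3 0 0 0;0 0.008 0.0082 4.4 0 0 0;0 0.0104 0.0107 5.7 0 0 0;0 0.0107 0.0113 5.9 0 0 0;0 0.0107 0.0113 5.9 0 0 0;0 0.0107 0.0113 5.9 0 0 0"
}}

```text
time_s: 9.7
ee_pos: [537.2, -49.9, 148.1]
ee_rot: [-145.2, -0.0, 11.1]
force: [2.4, 0.4, -3.1]
gripper_width: 10.0
gripper_force: 30.0
```

Emit:
{"api": "send_rows", "payload": {
  "targets": "0 0 0 0 0 0 14;0 0 0 0 0 0 18;0 0 0 0 0 0 25;0 0 0 0 0 0 35;0 0 0 0 0 0 45;0 0 0 0 0 0 60;0 0 0 0 0 0 60;0 0 0 0 0 0 60"
}}

```text
time_s: 10.37
ee_pos: [537.1, -49.7, 148.5]
ee_rot: [-145.2, -0.0, 11.1]
force: [-0.2, 0.1, 0.5]
gripper_width: 53.1
gripper_force: 0.0
```

Emit:
{"api": "send_rows", "payload": {
  "targets": "0 0 -0.015 0 0 0 60;0 0 -0.04 0 0 0 60;0 0 -0.07 0 0 0 60;0 0 -0.1 0 0 0 60;0 0 -0.13 0 0 0 60;0 0 -0.16 0 0 0 60;0 0 -0.16 0 0 0 60;0 0 -0.16 0 0 0 60"
}}

```text
time_s: 11.03
ee_pos: [555.1, -140.2, 280.5]
ee_rot: [-145.3, -0.1, 11.0]
force: [-1.0, 0.0, -0.5]
gripper_width: 54.6
gripper_force: 0.0
```

```bash
python3 - <<'E'
from h import *; from workcell import env,eyes; import cv2
s=env.state();print(s["force"],s["ee_pos"])
a=eyes.grab_frame("scene")["image"][120:270,170:400]; b=eyes.grab_frame("top")["image"][180:310,120:350]
cv2.imwrite("pics/s6.png",cv2.resize(cv2.vconcat([a,b]),None,fx=2.1,fy=2.1,interpolation=cv2.INTER_CUBIC))
E
```

```text
[-0.97557642  0.01000551 -0.54930735] [ 555.09697873 -140.24094823  280.52838478]
```

View pics/s6.png

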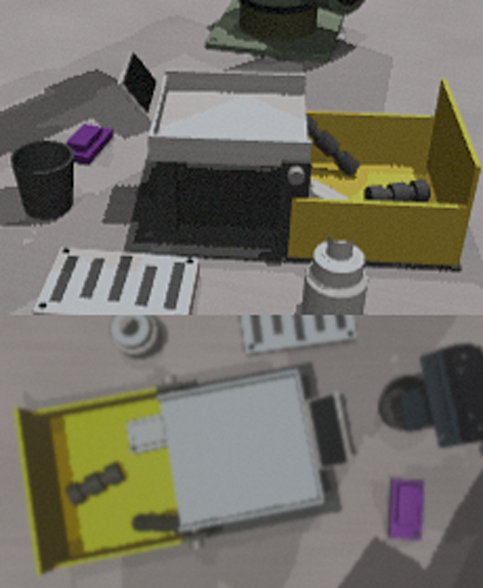

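The tray lies flat and empty, all three parts are in the bin, the gripper is clear, and the bystanders are where they were.

```bash
python3 -c "
from workcell import env
print(env.job_done())"
```

```text
the job is handed in; nothing more can be done
None
```

The tray was lifted, its three parts slid into the yellow bin, it was lowered flat and released, and the job is handed in; no verdict came back (the last pictures showed the bystanders in place, and the long spool and block resting on a slant in the bin).

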